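# Put away the spares after a computer upgrade

## Task

Put away the spare parts left on the desk: drop the two short battery cells into the white hopper so that both slide down and lie flat in its well, and set the heat sinks in the black tray, flat on their bases with fins up and not dropped from a height: the square one in the wider bay and the long one in the narrower bay. Leave the fan and the longer battery cell where they lie.

Things in the scene. Friction and masses are not known exactly. Their poses are not given: they have to be found in the camera images.
- cell_a: short battery cell (AA size), plain grey cylinder with bare metal ends, 14.5 mm diameter, 50 mm long, lying on its side; origin at its middle on its axis (7.25 mm above the desk as it lies), x axis along its length, the other two axes may point any way round it; it hardly rolls. One of two equal ones; either may go into the hopper first.
- cell_b: short battery cell (AA size), plain grey cylinder with bare metal ends, 14.5 mm diameter, 50 mm long, lying on its side; origin at its middle on its axis (7.25 mm above the desk as it lies), x axis along its length, the other two axes may point any way round it; it hardly rolls. One of two equal ones; either may go into the hopper first.
- cell_long: longer, fatter battery cell that does NOT belong (leave it): same plain grey cylinder look, but 18.5 mm diameter and 66 mm long, lying on its side; origin at its middle on its axis, x along its length.
- sink_square: square aluminium heat sink with straight parallel fins on top, 40 x 40 mm and 30 mm high, about 70 g; origin at the centre of its underside, z up, x along the fins. The four sides may be gripped as flat solid faces.
- sink_long: long narrow aluminium heat sink with parallel fins on top, 66 mm (x, along the fins) by 24 mm (y), 30 mm high, about 60 g; origin at the centre of its underside, z up. The sides may be gripped as flat solid faces.
- fan: small square cooling fan that does NOT belong (leave it): aluminium frame 40 x 40 mm, 28 mm high, with round hub and blades seen from above instead of fins; origin at the centre of its underside.
- caddy: low black tray with two open bays, fixed; outer 100 (x) by 124 mm (y), walls 4 mm thick, 16 mm high above the desk, floor 4 mm above the desk. Origin: centre of its underside, z up. A wall along x divides it: the wide bay, inside 92 (x) by 64 mm (y), is centred at y = +26 mm; the narrow bay, inside 92 (x) by 48 mm (y), at y = -34 mm (both x = 0). It may be turned any way.
- hopper: white battery hopper, fixed: open V trough over a narrow well. Origin: centre of underside, z up, x along the slot. Mouth inside 68 (x) by 60 mm (y), rim 78 mm above the desk; sides slope in to 18 mm at 40 mm height; below is the well, 68 (x) by 18 mm (y), floor at 4 mm. A cell let go along x just over the mouth slides down; two lie one on the other. Outer 92 by 64 mm.
Things that resemble listed ones, but are neither listed nor needed, are in the scene too. Leave any yellow look-alike of the sink_square alone.

How it is judged:
By the outcome, as a careful person would: the job done as asked, in the order asked, and still so for the second after the job is handed in, with the robot touching nothing.
It also fails if it takes over 96 s, if anything falls off the work surface, if the arm or the gripper's body presses on something with over 40 N, if the wrist force passes 120 N, or if a joint passes its speed limit or range.

## Robot

A 6-joint arm with a two-finger parallel gripper is mounted at the origin on the work surface. World frame = base frame: x ahead of the robot, y to its left, z up, the work surface at z = 0. Lengths are in m, angles in rad, forces in N, time in s.
With the tool pointing down it reaches from about 0.325 to 0.85 m from the base axis. Payload 4.4 kg.
Tool frame: the origin (TCP) lies at the very end of the fingers, on their centre line; the grasp point (between the pads) lies 19 mm behind it; z points along the fingers, y is the line along which they close (so a half turn about z gives the same grasp; the last joint's range is limited). The gripper opens to 94 mm and grips with 3 to 60 N. Pads are 16 mm wide; open, the fingers measure 119 mm over their backs; the gripper's body (75 mm by 177 mm) begins 78 mm behind the grasp point.
Start: joints at [1.129, 0.207, 1.542, -0, 1.393, -0.15], TCP at [0.165, 0.551, 0.205] pointing down, gripper open.
Joint ranges: [-2.73, 2.73], [-0.86, 2.22], [0.23, 2.46], [-1.11, 4.25], [0.08, 2.63], [-2.82, 2.82]. Speed limits (rad/s): [2.79, 2.79, 3.14, 3.14, 3.14, 3.14].

## Interface

Orientations are given as [roll, pitch, yaw] about the fixed x, y, z axes, in that order (R = Rz(yaw) Ry(pitch) Rx(roll)).
In Python, from rig import bot, hand, viewer, monitor gives the robot as it stands. Calls block until the motion is done:
- bot.goto(position, orientation): joint-space move of the TCP to a pose.
- bot.line_to(position, ori=None, max_speed=0.15, threshold=None): straight line of the TCP; ori=None keeps the orientation; max_speed is the mean speed in m/s. With threshold (N) it stops when the force on the tool has changed by that much, and returns True; else False.
- bot.move_j(angles): joint-space move.
- hand.open_gripper() and hand.grab(newtons=None): open the fingers fully, or close them until they stop; newtons is the grip in N (None keeps the last).
- bot.sleep(seconds).
- bot.ik(position, orientation): joint angles nearest the present ones, or None.
- viewer.grab_frame(name): name is "side" or "top" or "wrist"; returns (picture, depth): 400x640x3 uint8, blue, green, red; 400x640 float32, m along the optical axis (not along the pixel's ray), 0 where there is no reading.
- viewer.camera_info(name): a dict with "fovy" (degrees; the focal length in pixels is half the picture's height over the tangent of half this angle, whatever the lens; pixels are square), "cx", "cy" (the principal point, pixels), "dist_coeffs" ([k1, k2, p1, p2, k3] as OpenCV has them; the pictures are not rectified), "R" (3x3) and "t" (3): a world point X has camera coordinates R X + t. Camera axes: x right, y down, z forward; pixel columns grow to the right and rows downward; lengths in m; the calibration is good to about 2 mm. A picture is of the moment at which its call begins: read the wrist's pose just before it. camera_info takes no time and is no camera call; for the wrist camera it gives the pose at the moment of the call.
A pose or a line that the arm cannot do raises bot.IKError and nothing moves.
- bot.sign_off(): hands the job in; it is judged then, once.
Readings, each from a call of its own:
- monitor.read_t(): time.
- monitor.read_joint_pos(): joint angles.
- monitor.read_dq(): joint speeds.
- monitor.read_effort(): joint torques, N m.
- monitor.read_tcp_pos(): TCP position.
- monitor.read_orientation(): TCP orientation.
- monitor.read_wrist_force(): force on the tool from outside, world axes, zero at the start.
- monitor.read_ft_torque(): the same for the moment, N m.
- monitor.read_width(): finger opening in m.
- monitor.read_gripper_force(): force on a finger pad.
Only numpy, scipy, OpenCV 4.12 (cv2) and the standard library are available. Lean on these libraries where they do the work, as an engineer would, in place of code of your own. Each camera call takes 0.05 s, during which the arm holds its last target. There are 200 camera calls.

## Working session

There is one attempt and no reset: what is moved stays moved. The work goes in short steps, each a Python script; the robot and the scene stay as the last script left them, time stands still between calls to the robot, and variables do not carry over. Pictures are saved under pics/ and viewed, at most 14 in all, crops included, and the job is handed in when it is done.

```bash
ls; mkdir -p pics; python3 - <<'E'
from rig import bot,hand,viewer,monitor
import cv2,numpy as np
for n in ("top","side","wrist"):
    i=viewer.camera_info(n); im,d=viewer.grab_frame(n)
    cv2.imwrite(f"pics/{n}0.png",im); np.save(f"pics/{n}0.npy",d)
    print(n,i,(d>0).mean())
print(monitor.read_t(),monitor.read_orientation())
E
```

```text
pics
top {'fovy': 57.390106138434845, 'cx': 321.1703749455501, 'cy': 200.8501708478785, 'dist_coeffs': array([-0.05065708,  0.        ,  0.        ,  0.        ,  0.        ]), 'R': array([[-0.00126138, -0.99958956, -0.02862021],
       [-0.99872419,  0.00270405, -0.05042492],
       [ 0.05048161,  0.02852009, -0.99831769]]), 't': array([0.01997521, 0.60989617, 0.91334884])} 0.99602734375
side {'fovy': 49.03796963493955, 'cx': 322.90335063144977, 'cy': 203.47430811082992, 'dist_coeffs': array([-0.04334602,  0.        ,  0.        ,  0.        ,  0.        ]), 'R': array([[-0.98774043, -0.15607901, -0.00285986],
       [-0.08042039,  0.52446867, -0.84762325],
       [ 0.13379611, -0.83700176, -0.53059085]]), 't': array([0.59562145, 0.06547093, 0.85061647])} 0.9959921875
wrist {'fovy': 64.10142481176885, 'cx': 316.9201378605338, 'cy': 199.2636386374073, 'dist_coeffs': array([-0.01038967,  0.        ,  0.        ,  0.        ,  0.        ]), 'R': array([[ 0.28850821,  0.95747517, -0.00207827],
       [ 0.92493779, -0.27814162,  0.25908943],
       [ 0.24749365, -0.0766717 , -0.9658511 ]]), 't': array([-0.57333018, -0.02636676,  0.39109252])} 0.99605078125
0.15 [-3.13982684e+00 -2.53660037e-04  2.84980712e+00]
```

View pics/top0.png

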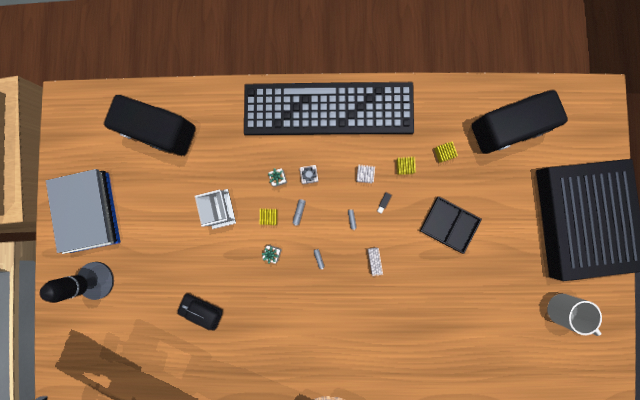

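View pics/side0.png

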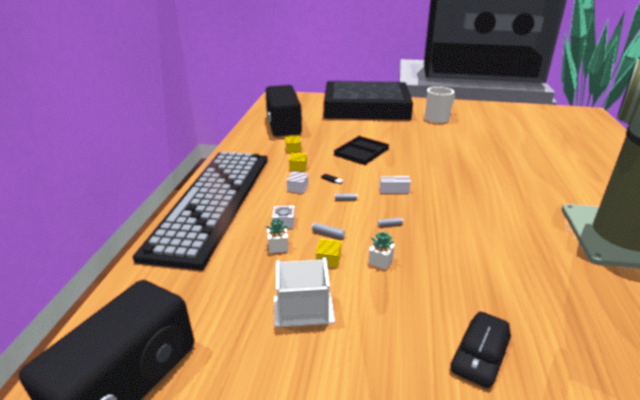

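The top view shows the hopper (215,208), cell_long (299,212), short cells (352,219) and (319,259), fan (309,174), sink_square (366,173), sink_long (375,262) and caddy (450,224). There are yellow look-alikes at (268,216), (406,165) and (446,152), plus plants and a USB stick at (384,202). The side view agrees, with the hopper nearest the camera at (303,292) and the tray at (361,150).

```bash
cat > lib.py <<'E'
import cv2,numpy as np
from rig import bot,hand,viewer,monitor
class View:
    def __init__(s,name,im,d,i):
        s.im,s.d,s.i=im,d,i; f=200/np.tan(np.radians(i["fovy"])/2)
        s.K=np.array([[f,0,i["cx"]],[0,f,i["cy"]],[0,0,1.]]); s.D=np.array(i["dist_coeffs"])
        s.R=np.array(i["R"]); s.t=np.array(i["t"]); s.C=-s.R.T@s.t
    def rays(s,p):
        q=cv2.undistortPoints(np.array(p,float).reshape(-1,1,2),s.K,s.D).reshape(-1,2)
        return np.c_[q,np.ones(len(q))]@s.R          # scaled so that depth=1
    def plane(s,p,z):
        r=s.rays(p); return s.C+r*((z-s.C[2])/r[:,2])[:,None]
    def cloud(s):                                     # world xyz image from depth
        v,u=np.mgrid[:400,:640]; r=s.rays(np.c_[u.ravel(),v.ravel()])
        return (s.C+r*s.d.reshape(-1,1)).reshape(400,640,3)
    def proj(s,X):
        return cv2.projectPoints(np.array(X,float).reshape(-1,1,3),cv2.Rodrigues(s.R)[0],s.t,s.K,s.D)[0].reshape(-1,2)
def snap(name,save=None):
    i=viewer.camera_info(name); im,d=viewer.grab_frame(name)
    if save: cv2.imwrite(f"pics/{save}.png",im)
    return View(name,im,d,i)
def tri(v1,p1,v2,p2):                                 # midpoint of two rays + gap
    a,b=v1.rays([p1])[0],v2.rays([p2])[0]
    s=np.linalg.lstsq(np.c_[a,-b],v2.C-v1.C,rcond=None)[0]
    A,B=v1.C+a*s[0],v2.C+b*s[1]; return (A+B)/2,np.linalg.norm(A-B)
E
python3 - <<'E'
from lib import *
v=View("top",cv2.imread("pics/top0.png"),np.load("pics/top0.npy"),viewer.camera_info("top"))
w=View("side",cv2.imread("pics/side0.png"),np.load("pics/side0.npy"),viewer.camera_info("side"))
P=v.cloud(); m=((P[...,2]>.006)&(P[...,2]<.2)).astype(np.uint8)
m[:,:160]=0;m[:,510:]=0;m[:140]=0;m[300:]=0
print("desk z",np.median(P[230:290,300:400,2]), w.cloud()[180:220,340:380,2].min())
n,l,s,c=cv2.connectedComponentsWithStats(m)
for k in range(1,n):
    if s[k,4]<25: continue
    q=P[l==k]; r=cv2.minAreaRect((q[:,:2]*1000).astype(np.float32))
    print(c[k].round(),s[k,4],"ctr",np.round(r[0]),"size",np.round(r[1]),"ang",round(r[2]),"z95",np.percentile(q[:,2],95).round(4), q[:,:2].mean(0).round(3))
i=viewer.camera_info("wrist"); print("cam vs tcp",-np.array(i["R"]).T@i["t"]-monitor.read_tcp_pos())
im=cv2.resize(v.im[140:290,180:500],None,fx=2.5,fy=2.5,interpolation=cv2.INTER_CUBIC); cv2.imwrite("pics/topcrop.png",im)
E
```

```text
desk z -0.0004490297354864947 -0.0037290521088420014
[175. 146.] 395 ctr [742. 393.] size [33. 81.] ang 19 z95 0.0993 [0.744 0.378]
[446. 152.] 309 ctr [ 734. -298.] size [40. 43.] ang 19 z95 0.032 [ 0.733 -0.297]
[492. 145.] 339 ctr [ 741. -407.] size [64. 27.] ang 69 z95 0.0992 [ 0.742 -0.398]
[405. 165.] 281 ctr [ 701. -195.] size [40. 41.] ang 3 z95 0.0315 [ 0.7   -0.194]
[309. 174.] 234 ctr [679.  50.] size [41. 40.] ang 9 z95 0.0293 [0.678 0.05 ]
[366. 173.] 214 ctr [680. -94.] size [40. 40.] ang 84 z95 0.0316 [ 0.679 -0.094]
[277. 177.] 237 ctr [671. 130.] size [38. 36.] ang 17 z95 0.0595 [0.669 0.127]
[211. 208.] 853 ctr [593. 284.] size [84. 66.] ang 15 z95 0.0773 [0.592 0.29 ]
[385. 201.] 116 ctr [ 607. -142.] size [17. 52.] ang 63 z95 0.0116 [ 0.61  -0.144]
[452. 224.] 506 ctr [ 550. -309.] size [125. 101.] ang 61 z95 0.0181 [ 0.55  -0.312]
[299. 211.] 183 ctr [583.  76.] size [19. 66.] ang 74 z95 0.0193 [0.583 0.076]
[268. 216.] 256 ctr [571. 153.] size [40. 40.] ang 89 z95 0.0314 [0.571 0.153]
[352. 219.] 106 ctr [564. -60.] size [51. 14.] ang 10 z95 0.0153 [ 0.565 -0.06 ]
[271. 253.] 251 ctr [477. 143.] size [39. 37.] ang 69 z95 0.0595 [0.479 0.141]
[375. 261.] 236 ctr [ 458. -117.] size [66. 24.] ang 9 z95 0.0313 [ 0.459 -0.116]
[319. 258.] 108 ctr [463.  25.] size [50. 14.] ang 18 z95 0.0154 [0.464 0.025]
[190. 297.] 85 ctr [366. 352.] size [48. 14.] ang 89 z95 0.0203 [0.365 0.355]
cam vs tcp [-0.07211074  0.02152974  0.17897362]
```

View pics/topcrop.png

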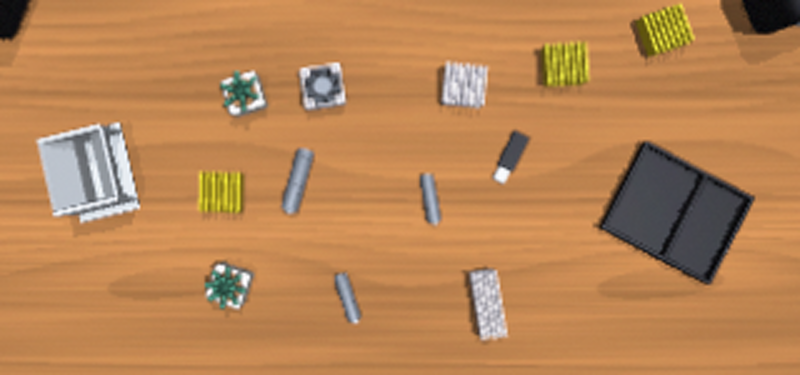

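The crop confirms the identities: plain short cells at crop (430,198) and (347,297), long cell (297,181), silver square sink (465,85), long sink (487,303), fan (322,86), USB stick (510,157). The hopper slot lies near (100,165). Sizes from depth match the listed ones. Next I'll refine with the wrist camera from two places.

```bash
cat > seg.py <<'E'
from lib import *
def blobs(v,zmin=.005):
    """objects standing over the desk: list of (centroid px, rect centre xy mm, size, angle of long side, z95)"""
    P=v.cloud(); m=((P[...,2]>zmin)&(P[...,2]<.15)&(v.d>0)).astype(np.uint8)
    n,l,s,c=cv2.connectedComponentsWithStats(m); out=[]
    for k in range(1,n):
        x,y,w,h,a=s[k]
        if a<150 or x<=0 or y<=0 or x+w>=640 or y+h>=400: continue
        q=P[l==k]; z=np.percentile(q[:,2],95)
        r=cv2.minAreaRect((q[:,:2]*1000).astype(np.float32)); b=cv2.boxPoints(r)
        e=max(b[1]-b[0],b[2]-b[1],key=np.linalg.norm)
        ang=(np.degrees(np.arctan2(e[1],e[0]))+90)%180-90
        out.append((c[k],np.array(r[0]),sorted(r[1]),ang,z))
    return out
E
python3 - <<'E'
from seg import *
import pickle
A=[np.pi,0,np.pi]; V=[]
for k,p in enumerate([(.60,.20,.23),(.60,.03,.21),(.58,-.15,.22)]):
    bot.goto(p,A); bot.sleep(.2); v=snap("wrist",f"w{k}"); V.append(v); np.save(f"pics/w{k}d.npy",v.d)
    print("view",k,monitor.read_t())
    for c,ctr,sz,a,z in blobs(v): print(c.round(),"ctr",ctr.round(1),"sz",np.round(sz,1),"ang",round(a,1),"z",z.round(4))
pickle.dump([(v.im,v.d,v.i) for v in V],open("views.pkl","wb"))
E
```

```text
view 0 2.4167
[38. 51.] ctr [ 455.6 -116.6] sz [27.1 67. ] ang 9.4 z 0.0305
[166.  57.] ctr [460.5  25. ] sz [14.5 50.7] ang 18.8 z 0.0147
[266.  67.] ctr [474.7 143.4] sz [38.8 39.3] ang -25.4 z 0.06
[108. 145.] ctr [561.2 -60.2] sz [14.2 50.7] ang 10.4 z 0.0148
[393. 174.] ctr [589.3 282.1] sz [65.5 77.8] ang 13.6 z 0.0777
[218. 160.] ctr [580.5  76.8] sz [17.8 67.3] ang -15.3 z 0.0188
[277. 151.] ctr [569.2 152.5] sz [40.1 40.1] ang 88.6 z 0.0307
[ 51. 179.] ctr [ 604. -142.] sz [18.2 54.4] ang -27.4 z 0.0101
[261. 231.] ctr [668.6 128.7] sz [36.7 40.2] ang 15.9 z 0.0597
[199. 232.] ctr [676.2  49.5] sz [40.5 41.1] ang -80.8 z 0.0284
[ 92. 234.] ctr [677.3 -95. ] sz [40.9 42. ] ang 82.7 z 0.0305
[479. 287.] ctr [737.1 414.3] sz [ 6.1 61. ] ang 75.6 z 0.0897
[271. 305.] ctr [785.3 135. ] sz [  7.5 165.4] ang -90.0 z 0.0188
[254. 364.] ctr [877.7  99.6] sz [ 77.5 238.3] ang 89.5 z 0.0279
[445. 354.] ctr [802.9 353.7] sz [11.6 27.3] ang 29.6 z 0.0985
view 1 3.3833
[178.  45.] ctr [ 455.6 -116.9] sz [25.5 66.3] ang 9.1 z 0.0306
[310.  53.] ctr [460.6  24. ] sz [14.5 51.1] ang 18.7 z 0
[... 975 characters left out ...]

[581.  87.] ctr [475.7 142.4] sz [39.8 40.3] ang 66.2 z 0.0594
[176. 146.] ctr [ 547.1 -310.6] sz [100.8 125. ] ang 62.0 z 0.0168
[388. 162.] ctr [561.5 -61.2] sz [14.5 50.8] ang 10.2 z 0.0149
[497. 177.] ctr [580.5  75.4] sz [19.4 67.2] ang -15.5 z 0.0186
[566. 169.] ctr [569.3 152.3] sz [40.5 42.8] ang 88.9 z 0.0303
[320. 196.] ctr [ 604.6 -143.1] sz [18.2 54. ] ang -27.4 z 0.01
[536. 248.] ctr [669.4 128.1] sz [38.5 40.8] ang 13.5 z 0.0588
[469. 251.] ctr [677.1  48.2] sz [41. 42.] ang 8.2 z 0.0285
[358. 252.] ctr [677.6 -95.7] sz [40.1 41.3] ang -6.2 z 0.0307
[278. 265.] ctr [ 698.3 -198.1] sz [40.2 41.1] ang 3.6 z 0.0307
[359. 365.] ctr [857.6 -79.7] sz [ 98.6 281.9] ang -89.2 z 0.0277
```

View pics/w0.png

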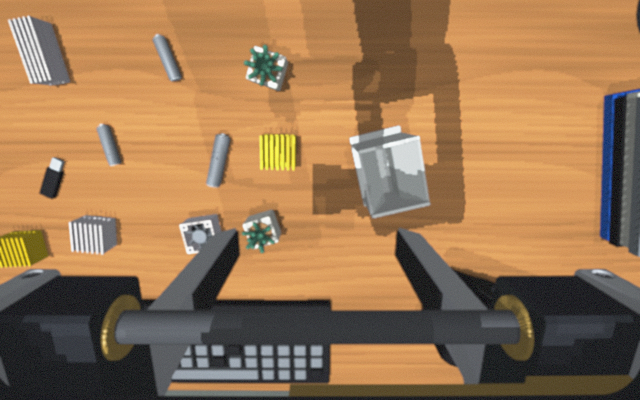

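View pics/w2.png

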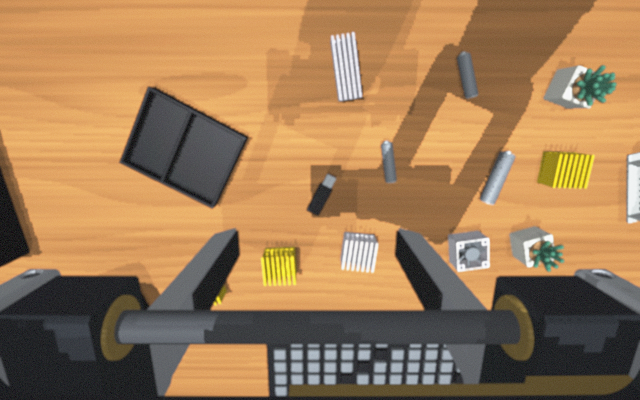

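Wrist views 0 and 2 agree within about 1 mm. In w2 the tray's divider runs from (193,113) to (163,180), so the wide bay is on the right, the tray's +y side at 62°. In w0 the hopper's rim is at (390,170) and its slot lies near image-vertical. I'll check the hopper rim, divider and triangulated heights, then pick the first cell.

```bash
python3 - <<'E'
from seg import *
import pickle
V=[View("wrist",*x) for x in pickle.load(open("views.pkl","rb"))]
T=View("top",cv2.imread("pics/top0.png"),np.load("pics/top0.npy"),viewer.camera_info("top"))
for n,a,b,pa,pb in [("cellb",0,2,(166,57),(467,74)),("cella",0,2,(108,145),(388,162)),("sinkL",0,2,(38,51),(345,67)),("sinkS",0,2,(92,234),(358,252))]:
    B=[min(blobs(V[k]),key=lambda o:np.hypot(*(o[0]-p)))[0] for k,p in ((a,pa),(b,pb))]
    X,g=tri(V[a],B[0],V[b],B[1]); print(n,X.round(4),"gap",g.round(4))
for n,v in (("w0",V[0]),("w1",V[1]),("top",T)):
    P=v.cloud(); q=P[(P[...,2]>.070)&(P[...,2]<.09)&(np.hypot(P[...,0]-.59,P[...,1]-.285)<.07)]
    r=cv2.minAreaRect((q[:,:2]*1000).astype(np.float32)); print(n,"rim",len(q),np.round(r,1) if 0 else r,"z",np.median(q[:,2]).round(4))
    q=P[(P[...,2]>-.01)&(P[...,2]<.035)&(np.hypot(P[...,0]-.59,P[...,1]-.285)<.025)]
    if len(q): print("  well",len(q),q.mean(0).round(4))
P=V[2].cloud(); u=np.radians(62); Y=np.array([np.cos(u),np.sin(u)]); d=P[...,:2]-[.5471,-.3106]
s=d@Y; x=d@[Y[1],-Y[0]]
for nm,v in (("w2",V[2]),("top",T)):
    P=v.cloud(); d=P[...,:2]-[.5471,-.3106]; s=d@Y; x=d@[Y[1],-Y[0]]
    k=(np.abs(x)<.035)&(np.abs(s)<.056)&(P[...,2]>.011); print(nm,"divider s (expect -8mm)",s[k].mean().round(4),"z",P[k][:,2].max().round(4))
    for lo,hi in ((-.05,-.02),(.0,.05)):
        k=(np.abs(x)<.03)&(s>lo)&(s<hi); print("  floor",np.median(P[k][:,2]).round(4))
E
```

```text
cellb [0.4607 0.0245 0.0077] gap 0.0002
cella [ 0.5619 -0.061   0.0071] gap 0.0005
sinkL [ 0.4544 -0.1171  0.0185] gap 0.0001
sinkS [ 0.6766 -0.095   0.0187] gap 0.0001
w0 rim 1269 ((590.0513305664062, 282.32550048828125), (76.20993041992188, 65.464111328125), 13.634481430053711) z 0.0744
  well 557 [0.5894 0.2869 0.0093]
w1 rim 1552 ((590.2119750976562, 282.2705993652344), (77.21992492675781, 66.71441650390625), 13.670039176940918) z 0.0743
  well 1121 [0.5923 0.2782 0.019 ]
top rim 226 ((591.9965209960938, 284.4731750488281), (76.3232192993164, 66.37107849121094), 13.796823501586914) z 0.0742
  well 167 [0.5902 0.2846 0.0101]
w2 divider s (expect -8mm) -0.0072 z 0.0177
  floor 0.0038
  floor 0.0039
top divider s (expect -8mm) -0.0205 z 0.019
  floor 0.0037
  floor 0.0037
```

All checks hold: cell axes about 7 mm high, rim 74–78 mm, tray floor 3.8 mm, and the divider is where expected. Now the cells.

```bash
cat > act.py <<'E'
from seg import *
def ori(deg):
    return [np.pi,0,np.radians(deg)+np.pi]
def pick(x,y,deg,z,force,lift=.16):
    hand.open_gripper(); bot.goto([x,y,.11],ori(deg)); 
    hit=bot.line_to([x,y,z],max_speed=.1,threshold=10); hand.grab(force)
    print("pick hit",hit,"w",monitor.read_width(),"tcp",np.round(monitor.read_tcp_pos(),4))
    bot.line_to([x,y,lift],max_speed=.15); bot.sleep(.1)
    print(" lifted w",monitor.read_width(),"F",monitor.read_gripper_force(),"t",monitor.read_t())
H=(.5901,.2823)
def hopper():
    bot.goto([*H,.16],ori(13.65)); bot.line_to([*H,.085],max_speed=.1,threshold=12)
    bot.sleep(.2); hand.open_gripper(); bot.sleep(.5); bot.line_to([*H,.17],max_speed=.2)
    bot.goto([H[0]-.0,H[1]-.08,.2],ori(13.65)); bot.sleep(.2)
def well(v):
    P=v.cloud(); a=np.radians(13.65); d=P[...,:2]-H; x=d@[np.cos(a),np.sin(a)]; y=d@[-np.sin(a),np.cos(a)]
    k=(abs(x)<.04)&(abs(y)<.012)&(P[...,2]<.075)
    z=P[k][:,2]; print("well pts",k.sum(),"z 10/50/90",np.percentile(z,[10,50,90]).round(4)) if k.sum() else print("no well view")
E
python3 - <<'E'
from act import *
pick(.4607,.0245,18.8,.0025,15); hopper(); v=snap("wrist","h1"); well(v); well(snap("top"))
print(monitor.read_t()); cv2.imwrite("pics/h1c.png",v.im[:300,200:])
E
```

```text
pick hit False w 0.014046050256495166 tcp [0.4607 0.0245 0.0025]
 lifted w 0.014442035065682689 F 14.999970610952005 t 9.275
well pts 1654 z 10/50/90 [0.0088 0.0299 0.0585]
well pts 47 z 10/50/90 [0.0021 0.0158 0.0726]
14.5667
```

View pics/h1c.png

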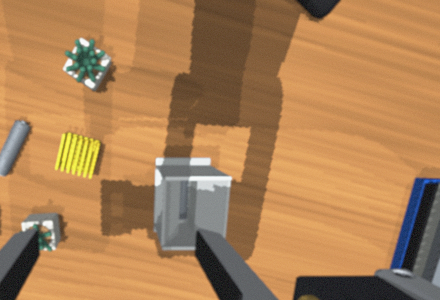

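The first cell lies in the slot at crop (182,200). Next, the second cell, with a check from above the hopper.

```bash
python3 - <<'E'
from act import *
pick(.5617,-.0608,9.8,.0025,15); hopper()
bot.goto([H[0]+.06,H[1]-.02,.24],ori(13.65)); bot.sleep(.2)
v=snap("wrist","h2"); P=v.cloud()
a=np.radians(13.65); d=P[...,:2]-H; x=d@[np.cos(a),np.sin(a)]; y=d@[-np.sin(a),np.cos(a)]
for x0 in np.arange(-.032,.033,.008):
    k=(abs(x-x0)<.004)&(abs(y)<.006)&(P[...,2]<.06); print(round(x0,3),k.sum(),np.percentile(P[k][:,2],[10,50,90]).round(4) if k.sum() else "")
u=v.proj([[*H,.05]])[0].astype(int); print(u,monitor.read_t())
c=v.im[max(0,u[1]-70):u[1]+70,max(0,u[0]-90):u[0]+90]; cv2.imwrite("pics/h2c.png",cv2.resize(c,None,fx=4,fy=4,interpolation=cv2.INTER_CUBIC))
E
```

```text
pick hit False w 0.014402521927936217 tcp [ 0.5617 -0.0608  0.0025]
 lifted w 0.014488518855065883 F 15.000022323802114 t 19.5917
-0.032 70 [0.003  0.0042 0.0568]
-0.024 67 [0.0034 0.0272 0.0322]
-0.016 62 [0.0301 0.032  0.0333]
-0.008 61 [0.0297 0.032  0.0328]
0.0 65 [0.0298 0.0314 0.0328]
0.008 69 [0.0286 0.0317 0.0329]
0.016 67 [0.0298 0.0317 0.033 ]
0.024 42 [0.0308 0.0318 0.0329]
0.032 104 [0.0033 0.0172 0.0533]
[347 135] 25.6917
```

View pics/h2c.png

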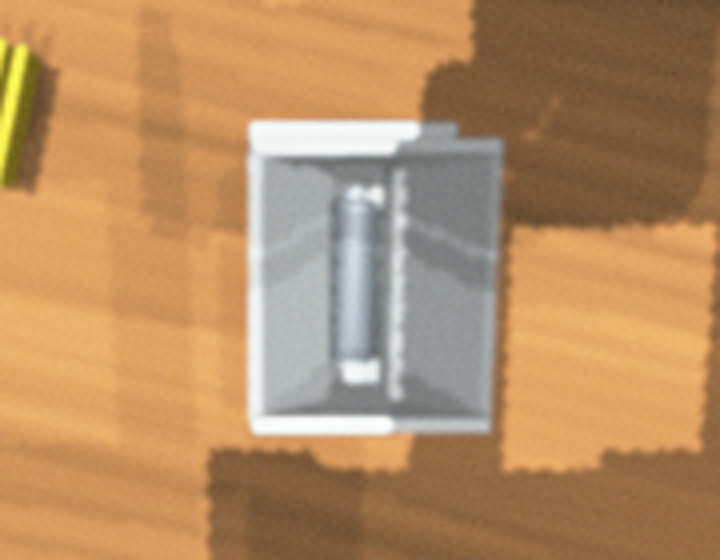

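Both cells lie flat, one on the other: the top is level at 32 mm over the whole length, visible at crop (355,275). Next, the square sink.

```bash
cat >> act.py <<'E'
def place(x,y,deg,z):
    bot.goto([x,y,.10],ori(deg)); bot.line_to([x,y,z+.012],max_speed=.1)
    hit=bot.line_to([x,y,z],max_speed=.02,threshold=4); bot.sleep(.2)
    print("place hit",hit,np.round(monitor.read_tcp_pos(),4),monitor.read_width())
    hand.open_gripper(); bot.line_to([x,y,.12],max_speed=.15); print("t",monitor.read_t())
E
python3 - <<'E'
from act import *
for p,d in (((.4556,-.117,.1),-81),((.5311,-.3406,.1),-118),((.5593,-.2876,.1),-28)):
    print(d,np.round(bot.ik(p,ori(d)),2))
pick(.6774,-.0955,-6.5,.0165,20)
place(.5593,-.2876,-28,.0205)
bot.goto([.50,-.20,.22],ori(0)); bot.sleep(.2); v=snap("wrist","s1")
for c,ctr,sz,a,z in blobs(v): print(c.round(),"ctr",ctr.round(1),"sz",np.round(sz,1),"ang",round(a,1),"z",z.round(4))
P=v.cloud(); k=(P[...,2]>.025)&(np.hypot(P[...,0]-.5593,P[...,1]+.2876)<.05); r=cv2.minAreaRect((P[k][:,:2]*1000).astype(np.float32)); print(r,np.percentile(P[k][:,2],[50,90,97]))
E
```

```text
-81 [-0.44  0.1   1.9   0.    1.14 -0.59]
-118 [-0.71  0.42  1.49  0.    1.23 -0.22]
-28 [-0.61  0.42  1.5   0.    1.23 -1.69]
pick hit False w 0.04015589987837661 tcp [ 0.6774 -0.0954  0.0164]
 lifted w 0.04008675023258206 F 19.999884366989136 t 30.5
place hit True [ 0.559  -0.2874  0.0204] 0.03994838697654868
t 34.825
[388. 142.] ctr [ 456.1 -117.5] sz [24.8 66.3] ang 8.5 z 0.0305
[226. 208.] ctr [ 547.5 -311. ] sz [101.5 123.3] ang 61.6 z 0.0169
[248. 224.] ctr [ 564.9 -292. ] sz [45.5 59.4] ang -26.0 z 0.0346
[529. 238.] ctr [580.3  74. ] sz [20. 67.] ang -18.0 z 0.0186
[595. 232.] ctr [569.2 152.6] sz [39.9 43.7] ang 89.4 z 0.0303
[360. 256.] ctr [ 604.3 -143.5] sz [18.1 54. ] ang -27.1 z 0.0099
[487. 298.] ctr [664.2  29.8] sz [13.5 24.3] ang -31.0 z 0.0277
[318. 306.] ctr [ 682.7 -199.2] sz [10.1 39. ] ang -86.0 z 0.0169
[246. 351.] ctr [ 735.5 -298.3] sz [35.  41.7] ang -73.6 z 0.0306
[186. 378.] ctr [ 777.6 -378.4] sz [ 5.2 61.2] ang 18.9 z 0.0714
[382. 374.] ctr [ 792.2 -104.9] sz [ 23.7 233.2] ang 89.7 z 0.0193
((559.0774536132812, -288.5169372558594), (39.776329040527344, 40.55738830566406), 61.78610610961914) [0.03364976 0.03476675 0.03516218]
```

View pics/s1.png

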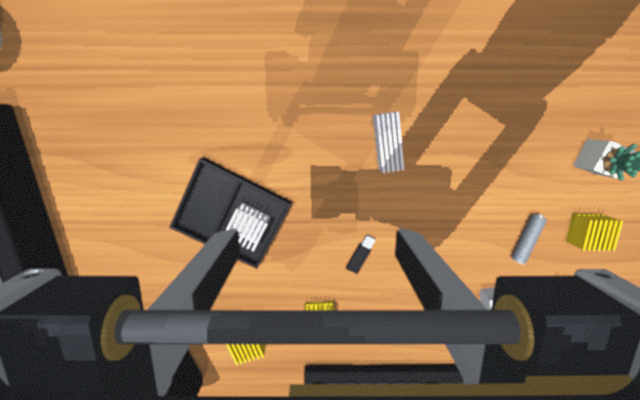

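The square sink sits flat in the wide bay at (248,224), top at 34 mm, fins up. The long sink is next, gripped by its ends.

```bash
python3 - <<'E'
from act import *
pick(.4558,-.1172,-81.2,.0165,20)
place(.5313,-.3408,-118.2,.0205)
bot.goto([.50,-.20,.24],ori(0)); bot.sleep(.2); v=snap("wrist","s2")
P=v.cloud(); 
for x,y in ((.5593,-.2876),(.5313,-.3408)):
    k=(P[...,2]>.026)&(np.hypot(P[...,0]-x,P[...,1]-y)<.036); r=cv2.minAreaRect((P[k][:,:2]*1000).astype(np.float32)); print(r,np.percentile(P[k][:,2],[10,50,90]).round(4))
u=v.proj([[.547,-.311,.02]])[0].astype(int)
cv2.imwrite("pics/s2c.png",cv2.resize(v.im[u[1]-65:u[1]+65,u[0]-90:u[0]+90],None,fx=4,fy=4,interpolation=cv2.INTER_CUBIC))
bot.goto([.42,-.2,.3],ori(0)); bot.sleep(.3); snap("top","end"); print(monitor.read_t())
E
```

```text
pick hit False w 0.06548183511907023 tcp [ 0.456  -0.1173  0.0168]
 lifted w 0.06559561931815128 F 19.996072947978973 t 40.125
place hit True [ 0.531  -0.3406  0.0208] 0.06544691532146069
t 44.1333
((559.0150146484375, -288.6147155761719), (39.854278564453125, 40.3560791015625), 62.41143035888672) [0.0294 0.0338 0.0349]
((531.5460815429688, -339.9288330078125), (24.269392013549805, 66.52357482910156), 61.85023880004883) [0.028  0.0333 0.0347]
46.875
```

View pics/s2c.png

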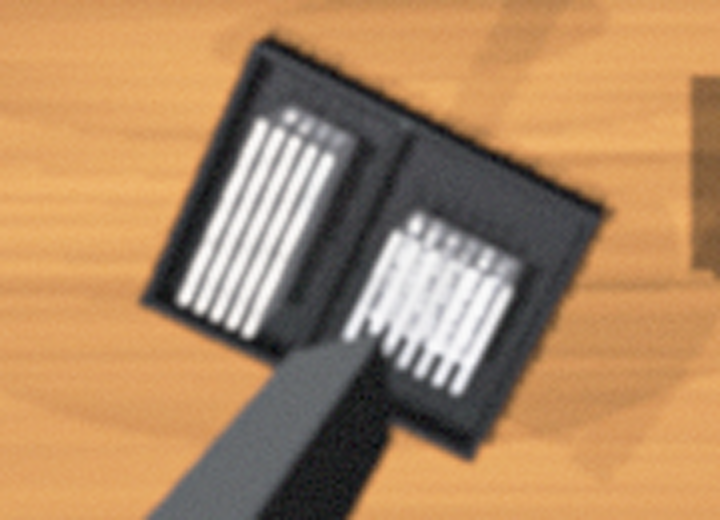

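View pics/end.png

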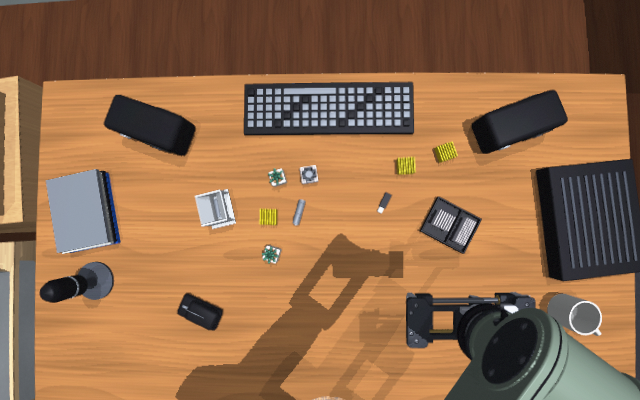

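Both sinks are flat in their own bays, at crop (260,225) and (430,310), with tops at 34 mm. The top view shows the fan (309,174) and cell_long (299,212) unmoved and the arm clear.

```bash
python3 -c "
from rig import bot,monitor
bot.sleep(.3); print(bot.sign_off(), monitor.read_t())"
```

```text
the job is handed in; nothing more can be done
the job is handed in; nothing more can be done
```

The job is handed in at about 47 s: both short cells lie flat in the hopper well, the square sink is in the wide bay and the long one in the narrow bay, fins up, and the fan and longer cell were not touched.

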